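# Isolate the machine, mesh the change gear on its splined spindle and hold it home

### The job

First switch the machine off: turn the knob of the isolator clockwise from the green dot until it clicks over to the red dot. Then take the blue change gear by its square hub, put it over the splined spindle of the grey gearbox, turn it until the splines mesh and push it down against the spring collar until it lies fully home on the steel ring. Finish while still holding it pressed down there with the gripper, since the spring lifts it if you let go; leave the other things on the bench where they are.

Things in the scene. Friction and masses are not known exactly. Their poses are not given: they have to be found in the camera images.
- gear: Blue change gear, 86 mm over the teeth, 12 mm thick, square aluminium hub 40 x 40 mm, top 45 mm above the underside. Lies hub up, 0.25 kg. Origin: centre of underside, z up, x and y square to the hub's flats. Through bore: lands 11.4 mm from the axis and four slots, 9 mm wide, out to 16.5 mm along +-x and +-y (to the flats' middles), so it fits at any quarter turn. Grip the hub across two flats.
- gearbox: Grey feed gearbox fixed to the bench, 150 x 150 mm (foot 170 x 170 x 12 mm), top face 60 mm above the bench. Origin: centre of its underside. On the top face a fixed steel ring, 72 mm across, 10 mm high (top 70 mm above the bench), surrounds the spring collar and spindle. The gear is home when its underside lies on this ring.
- spindle: Upright splined spindle on the gearbox. Origin: on its axis, 60 mm above the bench; z up; x, y along its splines. Core 21 mm diameter; four splines 6 mm wide reach 15 mm from the axis along +-x, +-y and end square 36 mm above the origin (a gear over 6 degrees off rests on these ends); above, a round 21 mm nose tapers to 14 mm, ending at 48 mm. Held by a 2 N m brake, at any angle.
- collar (a joint): Yellow spring collar, a 52 mm ring between spindle and steel ring. Value in m: 0 when up (its top 6 mm above the steel ring), grows as it is pressed down, 0.006 when flush with the steel ring, where a gear pressed home lies. Its spring pushes up with 5 N at 0 and 8 N at 0.006 and lifts the gear again if it is let go.
- switch_box: Black isolator box with yellow top plate, fixed to the bench, 90 x 90 mm, 55 mm high. Origin: centre of its underside. The green dot (running) lies on its -x side, the red dot (off) 1.2 rad clockwise from it as seen from above.
- switch_grip (a point): Point on the upright axis of the isolator's black bar knob, 77 mm above the bench. The bar is 54 mm long along this point's x axis, 12 mm wide along y, and spans 63 to 91 mm above the bench; below it is a 48 mm disc, 8 mm high. A white line marks the bar's -x end.
- switch (a joint): Isolator knob angle in rad: 0 = running (white line at the green dot), 1.2 = off (at the red dot, end stop); grows clockwise seen from above. A spring detent resists with up to about 0.12 N m, lets go past 0.6 and then pulls the knob on to 1.2; turned less, it springs back to 0.
- file: Bystander: a flat file lying on the bench, 230 mm long, blue and yellow handle. Origin: at the bench, near its middle.
- chuck: Bystander: a bare steel drill chuck standing on its wide end, 42 mm diameter, 52 mm tall. Origin: on the underside.
- oil: Bystander: a white oil bottle with red cap, 44 mm diameter, 100 mm tall. Origin: on the underside.
- bearing: Bystander: a steel bearing ring lying flat, 52 mm diameter, 15 mm tall. Origin: on the underside.
- tray: Bystander: a dark steel parts tray, 110 x 80 x 25 mm. Origin: on the underside.
- blank: Bystander: a standing brass bar blank, 32 mm diameter, 45 mm tall. Origin: on the underside.
- wrench: Bystander: a wrench lying on the bench, 150 mm long. Origin: at the bench, near its middle.
Things that resemble listed ones, but are neither listed nor needed, are in the scene too. What is shaped like the gear but pink is not meant.

How it is judged (in metres and radians):
On the way, in this order (a step that is already met when the one before it is completed fails the run):
1. the isolator is clicked over to off (value of joint switch above 1 rad), for 0.2 s.
2. the gear, its splines meshed, has slid well down the spindle with the isolator still off (horizontal distance between gear and spindle below 0.003 m and angle between gear's own z axis and vertical below 0.06 rad and (angle between the x axis of gear and the x axis of spindle, either way round below 0.16 rad or angle between the x axis of gear and the y axis of spindle, either way round below 0.16 rad) and z of gear in the frame of spindle below 0.028 m and value of joint switch above 1 rad), for 0.1 s.
At the end, for the whole second after the job is handed in: Isolator off (over 1.0 rad); gear meshed on the spindle (axis within 3 mm, 9 degrees of the splines, tilt under 0.06 rad), within 2.5 mm of the steel ring, collar down more than 3.5 mm, at rest, the fingers still bearing on the gear with over 2 N (horizontal distance between gear and spindle below 0.003 m and angle between gear's own z axis and vertical below 0.06 rad and (angle between the x axis of gear and the x axis of spindle, either way round below 0.16 rad or angle between the x axis of gear and the y axis of spindle, either way round below 0.16 rad) and z of gear in the frame of spindle below 0.0125 m and value of joint collar above 0.0035 m and contact force between the fingers and gear above 2 N and linear speed of gear below 0.02 m/s and value of joint switch above 1 rad); the arm keeps its last pose, push and grip.
It fails at once if the file or the wrench is pushed more than 30 mm (distance of any of file, wrench from where it was at the start of the episode above 0.03 m or angle between any of file, wrench's own z axis and vertical above 0.5 rad).
It fails at once if the chuck, bearing or tray is pushed more than 30 mm or tipped over (distance of any of chuck, bearing, tray from where it was at the start of the episode above 0.03 m or angle between any of chuck, bearing, tray's own z axis and vertical above 0.5 rad).
It fails at once if the oil bottle or the brass blank is pushed more than 30 mm or tipped over (distance of any of oil, blank from where it was at the start of the episode above 0.03 m or angle between any of oil, blank's own z axis and vertical above 0.5 rad).
It also fails if it takes over 61 s, if anything falls off the work surface, if the arm or the gripper's body presses on something with over 40 N, if the wrist force passes 120 N, or if a joint passes its speed limit or range.

### The arm

A 6-joint arm with a two-finger parallel gripper is mounted at the origin on the work surface. World frame = base frame: x ahead of the robot, y to its left, z up, the work surface at z = 0. Lengths are in mm, angles in rad, forces in N, time in s.
With the tool pointing down it reaches from about 350 to 800 mm from the base axis. Payload 7.3 kg.
Tool frame: the origin (TCP) lies at the very end of the fingers, on their centre line; the grasp point (between the pads) lies 19 mm behind it; y points along the fingers, z is the direction in which the jaws open and shut, and the axes are right-handed (so a half turn about y gives the same grasp; the last joint's range is limited). The gripper opens to 85 mm and grips with 20 to 120 N. Pads are 22 mm wide; open, the fingers measure 114 mm over their backs; the gripper's body (76 mm by 85 mm) begins 54 mm behind the grasp point. The pads swing forward as they close: fully open they stand 13 mm farther back than shut.
Start: joints at [1.197, 0.342, 1.524, -0, 1.275, -0.146], TCP at [118.547, 511.46, 231.322] pointing down, gripper open.
Joint ranges: [-2.53, 2.53], [-0.77, 2.02], [0.04, 2.7], [-1, 4.14], [0.28, 2.66], [-3.11, 3.11]. Speed limits (rad/s): [2.57, 2.57, 3.14, 3.14, 3.14, 3.14].

### API

Orientations are given as a unit quaternion [w, x, y, z].
In Python, from plant import * gives the robot as it stands.
- The arm moves only by the tool step_arm, never from a script. Its argument "commands" is a list of rows, each a list of 3 entries, a list of its own where there are three numbers: the gripper command: -1 is fully open, 1 is shut, values between are in proportion, then the shift along the tool's x, y, z in cm, then the turn about the tool's y in rad. A call has exactly 5 rows; each row shifts and turns the commanded pose from where the row before left it, along the tool's axes as they then stand; what a row does not reach is not made up. A row lasts 1/8 s, in which the tool goes at most 62.5 mm and 10.7 degrees, less where a joint would pass 70% of its speed; a pose out of reach is approached as far as the arm can. A call with a gripper value outside its range is refused whole. The fingers move at their own pace and stop on an object; the grip force is fixed at half the most. Time passes only in rows, so rows that do not move let the fingers close, or fill a call up. It gives the time, the measured TCP pose, the force and the opening at its end, in the units of the state.
- get_obs(): the state, without advancing time (a new reading comes with each control period).
- capture(name): name is "scene" or "top" or "wrist"; returns a dict with "pixels" (420x560x3 uint8, red, green, blue), "depth" (420x560 float32, mm along the optical axis (not along the pixel's ray), 0 where there is no reading), "K" (3x3 intrinsics, pixels), "k1" (the pictures are not rectified: a ray, as slopes to the right and down, at radius r is drawn at 1 + k1 r^2 times it, then the intrinsics apply), "camera_from_world" (4x4, takes a point from world to camera coordinates). Camera axes: x right, y down, z forward; pixel columns grow to the right and rows downward; lengths in mm; the calibration is good to about 2 mm. A picture is of the moment at which its call begins.
- sign_off(): hands the job in, once; it reports no verdict.
The state is a dict: "time_s": time; "joint_pos": joint angles; "qd": joint speeds; "effort": joint torques, N m; "position": TCP position; "tcp_rot": TCP orientation; "force": force on the tool from outside, world axes, zero at the start; "ft_torque": the same for the moment, N m; "gripper_width": finger opening in mm.
Only numpy, scipy, OpenCV 4.12 (cv2) and the standard library are available. Lean on these libraries where they do the work, as an engineer would, in place of code of your own. Each camera call takes 0.05 s, during which the arm holds its last target.

## Working session

There is one attempt and no reset: what is moved stays moved. The work goes in short steps, Python scripts to look and compute and a tool call to move; the robot and the scene stay as the last step left them, time stands still between calls to the robot, and variables do not carry over. Pictures are saved under pics/ and viewed, and the job is handed in when it is done.

Besides the shell and the picture viewer there is one more tool, called by a JSON object that holds its "op" and its "data", one argument or row to a line. step_arm: Moves the arm, as the interface text tells. Its arguments: {"type":"object","properties":{"commands":{"type":"array"}},"required":["commands"]}

```bash
ls; mkdir -p pics
cat > h.py <<'E'
from plant import *
import numpy as np, cv2
def save(c,n): cv2.imwrite('pics/'+n+'.png',c['pixels'][:,:,::-1])
E
python3 - <<'E'
from h import *
import pickle
o=get_obs(); print(o)
d={}
for n in ['scene','top','wrist']:
    c=capture(n); d[n]=c; save(c,n+'0'); print(n,c['K'],c['k1'],np.round(c['camera_from_world'],3))
pickle.dump(d,open('c0.pkl','wb'))
E
```

```text
pics
{'time_s': 0.0, 'joint_pos': array([ 1.19701343e+00,  3.42719859e-01,  1.52504221e+00,  1.93443982e-05,
        1.27537766e+00, -1.45992676e-01]), 'qd': array([-0.00051924, -0.00110878,  0.00112761,  0.00055609,  0.00109103,
       -0.00052464]), 'effort': array([-7.41125655e-05, -4.33680224e+01, -2.46005452e+01,  4.19481512e-05,
        7.91231840e-03,  3.18322827e-05]), 'position': array([118.37773965, 511.06430057, 230.61864733]), 'tcp_rot': array([-0.70199805,  0.70305189, -0.08051083,  0.08021708]), 'force': array([0.20446613, 0.11032417, 0.14522796]), 'ft_torque': array([0.02362474, 0.00934988, 0.019571  ]), 'gripper_width': 85.61029470568735}
scene [[504.87896931   0.         275.33299387]
 [  0.         504.87896931 209.45941881]
 [  0.           0.           1.        ]] -0.050292047350218624 [[-1.110000e-01  9.940000e-01  1.800000e-02  1.207630e+02]
 [ 7.450000e-01  9.500000e-02 -6.600000e-01 -3.564130e+02]
 [-6.580000e-01 -6.000000e-02 -7.510000e-01  1.678096e+03]
 [ 0.000000e+00  0.000000e+00  0.000000e+00  1.000000e+00]]
top [[478.95766423   0.         276.44528792]
 [  0.         478.95766423 205.28198254]
 [  0.           0.           1.        ]] -0.15667883419946554 [[-4.000000e-03 -1.000000e+00  9.000000e-03 -4.303800e+01]
 [-9.970000e-01  3.000000e-03 -8.100000e-02  5.445700e+02]
 [ 8.100000e-02 -1.000000e-02 -9.970000e-01  1.341837e+03]
 [ 0.000000e+00  0.000000e+00  0.000000e+00  1.000000e+00]]
wrist [[320.20618051   0.         276.58141698]
 [  0.         320.20618051 213.40913205]
 [  0.           0.           1.        ]] 0.020912047972707393 [[ 2.25000e-01  9.74000e-01 -2.00000e-03 -5.24422e+02]
 [ 9.36000e-01 -2.16000e-01  2.77000e-01 -3.66320e+01]
 [ 2.69000e-01 -6.50000e-02 -9.61000e-01  3.79868e+02]
 [ 0.00000e+00  0.00000e+00  0.00000e+00  1.00000e+00]]
```

View pics/scene0.png

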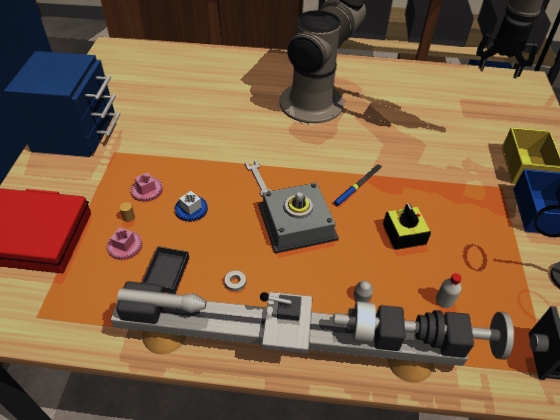

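View pics/top0.png

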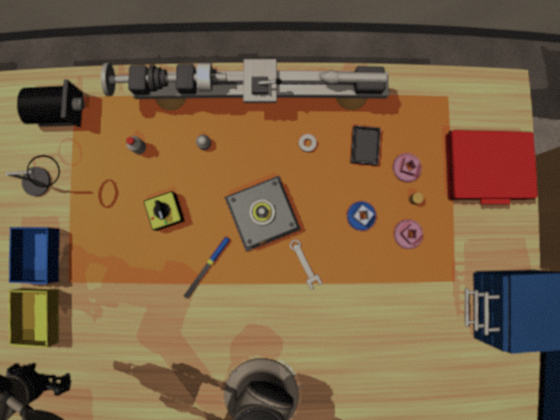

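View pics/wrist0.png

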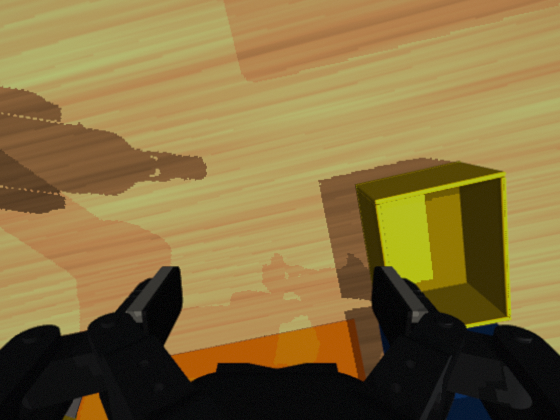

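The scene image shows the isolator at (408,225), the gearbox spindle at (299,203) and the wrench and file near it. Three things are gear-shaped: one blue at (190,206), two pink at (147,185) and (124,241). Only the blue one fits the description. I'll confirm it in a crop and measure.

```bash
cat >> h.py <<'E'
def ray(c,u,v):
    K=c['K']; p=np.array([(u-K[0,2])/K[0,0],(v-K[1,2])/K[1,1]]); q=p.copy()
    for _ in range(20): q=p/(1+c['k1']*(q@q))
    T=c['camera_from_world']; R=T[:3,:3]
    return -R.T@T[:3,3], R.T@np.array([q[0],q[1],1])
def onz(c,u,v,z):
    o,d=ray(c,u,v); return o+d*(z-o[2])/d[2]
def proj(c,P):
    T=c['camera_from_world']; X=T[:3,:3]@np.asarray(P,float)+T[:3,3]; q=X[:2]/X[2]
    q=q*(1+c['k1']*(q@q)); return c['K'][:2,:2].diagonal()*q+c['K'][:2,2]
def cloud(c):
    h,w=c['depth'].shape; v,u=np.mgrid[:h,:w]; K=c['K']
    p=np.stack([(u-K[0,2])/K[0,0],(v-K[1,2])/K[1,1]],-1); q=p.copy()
    for _ in range(20): q=p/(1+c['k1']*(q**2).sum(-1,keepdims=True))
    Z=c['depth']; X=np.stack([q[...,0]*Z,q[...,1]*Z,Z],-1); T=c['camera_from_world']
    return (X-T[:3,3])@T[:3,:3]
def crop(c,u,v,r,n,s):
    im=c['pixels'][max(0,v-r):v+r,max(0,u-r):u+r,::-1]; return cv2.resize(im,None,fx=s,fy=s,interpolation=cv2.INTER_CUBIC)
E
python3 - <<'E'
from h import *
import pickle
d=pickle.load(open('c0.pkl','rb'))
s,t=d['scene'],d['top']
a=[crop(s,190,206,30,'',6.5),crop(s,299,203,30,'',6.5)]
b=[crop(t,362,216,30,'',6.5),crop(t,163,210,30,'',6.5)]
cv2.imwrite('pics/crop1.png',np.vstack([np.hstack(a),np.hstack(b)])[:600])
a=[crop(s,408,222,30,'',6.5),crop(t,262,212,30,'',6.5)]
cv2.imwrite('pics/crop2.png',np.hstack(a))
for n,c,pts in [('s',s,[('gear',190,206,45),('spin',299,203,108),('sw',408,222,91),]),('t',t,[('gear',363,216,45),('spin',262,211,108),('sw',162,210,91)])]:
    C=cloud(c)
    for nm,u,v,z in pts: print(n,nm,onz(c,u,v,z).round(1),C[v,u].round(1))
    hsv=cv2.cvtColor(c['pixels'],cv2.COLOR_RGB2HSV)
# blue gear rim centre (z=12), in both
for n,c in d.items():
    if n=='wrist':continue
    hsv=cv2.cvtColor(c['pixels'],cv2.COLOR_RGB2HSV)
    m=cv2.inRange(hsv,(100,100,40),(125,255,255)); u0,v0=(190,206) if n=='scene' else (362,216)
    mm=np.zeros_like(m); mm[v0-28:v0+28,u0-28:u0+28]=m[v0-28:v0+28,u0-28:u0+28]
    pts=cv2.findNonZero(mm); hull=cv2.convexHull(pts)
    W=np.array([onz(c,*p[0],9)[:2] for p in hull],np.float32); print(n,'gear',cv2.minEnclosingCircle(W), cv2.fitEllipse(W))
E
```

```text
s gear [ 542.6 -284.    45. ] [ 541.8 -284.3   44.1]
s spin [553.5  -3.6 108. ] [537.6  -3.9  90.6]
s sw [566.2 264.2  91. ] [540.  272.2  61.2]
t gear [ 511.6 -288.2   45. ] [ 513.7 -295.3    8.2]
t spin [522.3  -5.5 108. ] [522.7  -5.4 101.8]
t sw [526.9 267.3  91. ] [527.9 270.4  77.3]
scene gear ((517.89697265625, -291.9337463378906), 44.31947326660156) ((516.8956298828125, -291.7784729003906), (85.06150817871094, 89.23577117919922), 111.75184631347656)
top gear ((515.2444458007812, -289.274658203125), 39.25324249267578) ((515.1801147460938, -289.270751953125), (76.18440246582031, 78.5042495727539), 73.44546508789062)
```

View pics/crop1.png

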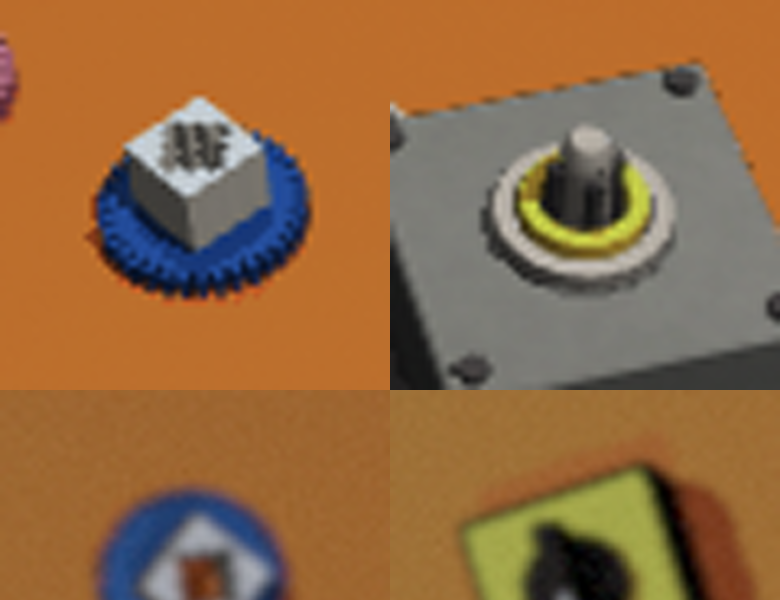

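View pics/crop2.png

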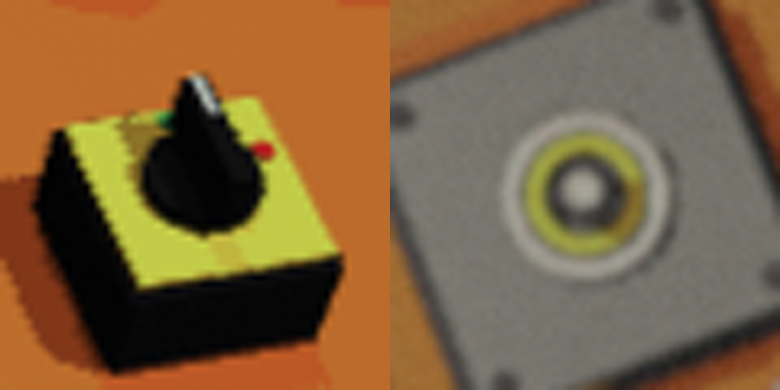

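The crops confirm the blue gear with its silver hub. The isolator's white line is near the green dot, and the red dot lies clockwise of it. Next I'll measure the switch, then move above it.

```bash
cat >> h.py <<'E'
from scipy.spatial.transform import Rotation as Ro
def Rt(o=None):
    o=o or get_obs(); q=o['tcp_rot']; return Ro.from_quat([q[1],q[2],q[3],q[0]]).as_matrix()
def st():
    o=get_obs(); R=Rt(o); print('t',round(o['time_s'],2),'pos',o['position'].round(1),'zaxis yaw',round(np.degrees(np.arctan2(R[1,2],R[0,2])),1),'ydir',R[:,1].round(3),'F',o['force'].round(1),'T',o['ft_torque'].round(2),'w',round(o['gripper_width'],1),'j',o['joint_pos'].round(2))
    return o,R
def plan(tgt,yaw=None):
    """yaw deg = desired world direction of jaw axis (mod 180)"""
    o,R=st(); d=R.T@(np.asarray(tgt)-o['position'])/10
    print('shift cm now-axes',d.round(2))
    if yaw is not None:
        cur=np.arctan2(R[1,2],R[0,2]); dy=(np.radians(yaw)-cur+np.pi/2)%np.pi-np.pi/2
        # rotation about tool y (pointing down) by a turns world yaw by -a
        print('turn about tool y:',round(-dy,3),'rad; shift after turn', ((Ro.from_rotvec([0,-dy,0]).as_matrix().T)@d).round(2))
E
python3 - <<'E'
from h import *
import pickle
d=pickle.load(open('c0.pkl','rb'))
for n in ['scene','top']:
    c=d[n]; hsv=cv2.cvtColor(c['pixels'],cv2.COLOR_RGB2HSV); u0,v0=(408,225) if n=='scene' else (163,210)
    m=cv2.inRange(hsv,(24,120,100),(40,255,255)); mm=np.zeros_like(m); mm[v0-28:v0+28,u0-28:u0+28]=m[v0-28:v0+28,u0-28:u0+28]
    W=np.array([onz(c,*p[0],55)[:2] for p in cv2.convexHull(cv2.findNonZero(mm))],np.float32); print(n,cv2.minAreaRect(W))
c=d['wrist'];o=get_obs();R=Rt();T=c['camera_from_world']
cp=-T[:3,:3].T@T[:3,3]; print('cam in tool',R.T@(cp-o['position']), 'cam axis in tool',(R.T@T[2,:3]).round(3));print(R.round(3))
plan([525,268,240],None)
E
```

```text
scene ((530.8888549804688, 274.56591796875), (83.53945922851562, 82.20121765136719), 18.51018524169922)
top ((529.2711181640625, 276.9034423828125), (83.95559692382812, 83.77510070800781), 18.344093322753906)
cam in tool [ -70.28786406 -143.12390659    0.39687505] cam axis in tool [ 0.277  0.961 -0.001]
[[ 0.974 -0.     0.226]
 [-0.226 -0.001  0.974]
 [-0.    -1.    -0.001]]
t 0.15 pos [118.4 511.2 230.8] zaxis yaw 76.9 ydir [-0.    -0.001 -1.   ] F [ 0.4 -0.4 -0. ] T [-0.03 -0.03 -0.01] w 85.7 j [ 1.2   0.34  1.52  0.    1.28 -0.15]
shift cm now-axes [ 45.1   -0.91 -14.51]
```

{"op": "step_arm", "data": {
  "commands": [
    [-1,[5.7,0.2,-1.8],0],
    [-1,[5.7,0.5,-1.8],0],
    [-1,[5.7,0.5,-1.8],0],
    [-1,[5.7,0.5,-1.8],0],
    [-1,[5.7,0.5,-1.8],0]
  ]
}}

```text
time_s: 0.78
position: [377.3, 358.2, 209.1]
tcp_rot: [0.703, -0.702, 0.08, -0.08]
force: [-0.7, 0.8, -0.8]
gripper_width: 85.4
```

{"op": "step_arm", "data": {
  "commands": [
    [-1,[5.7,0.5,-1.8],0],
    [-1,[5.7,0.3,-1.8],0],
    [-1,[4.0,0.3,-1.4],0],
    [-1,[0,0,0],-0.18],
    [-1,[0,0,0],-0.18]
  ]
}}

```text
time_s: 1.4
position: [514.9, 275.2, 197.6]
tcp_rot: [-0.705, 0.706, 0.048, -0.049]
force: [-0.5, -0.5, 0.2]
gripper_width: 85.5
```

Run:
```python
from h import *
import pickle
c=capture('wrist'); save(c,'wr1'); pickle.dump(c,open('w1.pkl','wb'))
plan([530,276,180],108.4)
```

```text
t 1.45 pos [514.7 275.4 197.7] zaxis yaw 98.3 ydir [-0.001 -0.    -1.   ] F [-0.9  0.4  0.2] T [ 0.06 -0.02 -0.  ] w 85.8 j [ 0.36  0.48  1.41  0.    1.26 -1.36]
shift cm now-axes [ 1.52  1.77 -0.16]
turn about tool y: -0.177 rad; shift after turn [ 1.47  1.77 -0.43]
```

View pics/wr1.png

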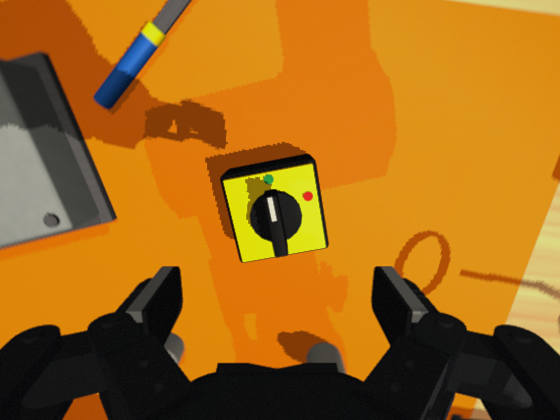

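The wrist view shows the isolator plate around (275,210), the green dot at (268,180), the red dot at (308,196), and the white line at (271,207) pointing to green.

Run:
```python
from h import *
import pickle
c=pickle.load(open('w1.pkl','rb'))
hsv=cv2.cvtColor(c['pixels'],cv2.COLOR_RGB2HSV)
b=np.zeros(hsv.shape[:2],np.uint8); b[140:275,210:335]=255
m=cv2.inRange(hsv,(25,150,120),(35,255,255))&b
W=np.array([onz(c,*p[0],55)[:2] for p in cv2.convexHull(cv2.findNonZero(m))],np.float32); print('plate',cv2.minAreaRect(W))
for n,lo,hi in [('green',(50,80,40),(90,255,255)),('white',(0,0,150),(180,70,255))]:
    mm=cv2.inRange(hsv,lo,hi)&b; ys,xs=np.nonzero(mm); print(n,len(xs),xs.mean(),ys.mean(),onz(c,xs.mean(),ys.mean(),55 if n!='white' else 91).round(1))
    if n=='white':
        P=np.array([onz(c,x,y,91)[:2] for x,y in zip(xs,ys)],np.float32); print(cv2.minAreaRect(P),P.min(0),P.max(0)); l=cv2.fitLine(P,cv2.DIST_L2,0,.01,.01).ravel(); print(np.degrees(np.arctan2(l[1],l[0])),l)
# knob top points via depth
C=cloud(c); k=(C[...,2]>86)&(C[...,2]<96)&(b>0)
P=C[k][:,:2].astype(np.float32); print('knobtop',len(P),cv2.minAreaRect(P),np.median(C[k][:,2]))
l=cv2.fitLine(P,cv2.DIST_L2,0,.01,.01).ravel(); print(np.degrees(np.arctan2(l[1],l[0])))
k=(C[...,2]>52)&(C[...,2]<58)&(m>0); print('plate z',np.median(C[k][:,2]))
```

```text
plate ((528.0934448242188, 276.27557373046875), (82.0055160522461, 82.02674865722656), 18.729019165039062)
green 66 268.1363636363636 178.86363636363637 [495.8 265.   55. ]
white 116 271.6034482758621 208.89655172413794 [513.3 271.1  91. ]
((513.4098510742188, 271.0380859375), (19.65976333618164, 3.843202590942383), 18.666025161743164) [503.63287 266.20187] [522.6063  275.85266]
18.925123 [9.4594324e-01 3.2433227e-01 5.1337213e+02 2.7106192e+02]
knobtop 917 ((528.0364379882812, 275.896484375), (53.597007751464844, 12.02978229522705), 18.428672790527344) 91.35563549857784
18.331724
plate z 55.44464433259796
```

Knob centre is (528,276) and the bar lies at 18.5°. I'll turn, go down and grip.

{"op": "step_arm", "data": {
  "commands": [
    [-1,[0,0,0],-0.177],
    [-1,[1.27,3,-0.3],0],
    [-1,[0,4,0],0],
    [-1,[0,3,0],0],
    [-1,[0,0,0],0]
  ]
}}

```text
time_s: 2.08
position: [525.9, 276.4, 95.9]
tcp_rot: [-0.698, 0.699, 0.106, -0.11]
force: [-0.4, -0.4, -0.2]
gripper_width: 85.4
```

Run:
```python
from h import *
plan([528,276,67],108.5)
```

```text
t 2.08 pos [525.9 276.4  95.9] zaxis yaw 107.6 ydir [-0.005 -0.002 -1.   ] F [-0.4 -0.4 -0.2] T [ 0.05 -0.   -0.04] w 85.4 j [ 0.35  0.6   1.5   0.    1.05 -1.52]
shift cm now-axes [ 0.2   2.89 -0.1 ]
turn about tool y: -0.016 rad; shift after turn [ 0.2   2.89 -0.1 ]
```

{"op": "step_arm", "data": {
  "commands": [
    [-1,[0.2,2.8,-0.1],-0.016],
    [1,[0,0,0],0],
    [1,[0,0,0],0],
    [1,[0,0,0],0],
    [1,[0,0,0],0]
  ]
}}

```text
time_s: 2.7
position: [530.2, 276.8, 71.3]
tcp_rot: [0.698, -0.698, -0.115, 0.114]
force: [0.2, -0.5, 1.3]
gripper_width: 12.5
```

Run:
```python
from h import *
st()
```

```text
t 2.7 pos [530.2 276.8  71.3] zaxis yaw 108.6 ydir [ 0.001  0.001 -1.   ] F [ 0.2 -0.5  1.3] T [-0.36 -0.13  0.04] w 12.5 j [ 0.35  0.63  1.51  0.    0.99 -1.54]
```

{"op": "step_arm", "data": {
  "commands": [
    [1,[-0.1,0,0],0.17],
    [1,[0,0,0],0.17],
    [1,[0,0,0],0.17],
    [1,[0,0,0],0.17],
    [1,[0,0,0],0.17]
  ]
}}

```text
time_s: 3.32
position: [530.1, 275.0, 71.5]
tcp_rot: [-0.682, 0.683, -0.184, 0.186]
force: [2.6, -7.1, 4.3]
gripper_width: 10.7
```

{"op": "step_arm", "data": {
  "commands": [
    [1,[0,0,0],0.17],
    [1,[0,0,0],0.17],
    [1,[0,0,0],0.04],
    [1,[0,0,0],0],
    [1,[0,0,0],0]
  ]
}}

```text
time_s: 3.95
position: [529.6, 274.4, 71.4]
tcp_rot: [-0.635, 0.637, -0.308, 0.31]
force: [0.3, -8.2, 5.7]
gripper_width: 10.7
```

Run:
```python
from h import *
st()
```

```text
t 3.95 pos [529.6 274.4  71.4] zaxis yaw 38.2 ydir [ 0.002 -0.003 -1.   ] F [ 0.3 -8.2  5.7] T [-1.49 -0.04  0.59] w 10.7 j [ 0.35  0.63  1.52 -0.    0.99 -0.31]
```

Turned 70° with the knob gripped. I'll open, rise and check.

{"op": "step_arm", "data": {
  "commands": [
    [-1,[0,0,0],0],
    [-1,[0,0,0],0],
    [-1,[0,0,0],0],
    [-1,[0,-4,0],0],
    [-1,[0,-6,0],0]
  ]
}}

```text
time_s: 4.58
position: [527.7, 276.0, 169.5]
tcp_rot: [-0.635, 0.637, -0.31, 0.308]
force: [1.6, 0.5, 0.1]
gripper_width: 85.2
```

Run:
```python
from h import *
c=capture('wrist'); save(c,'wr2')
C=cloud(c); k=(C[...,2]>86)&(C[...,2]<96)&(abs(C[...,0]-528)<32)&(abs(C[...,1]-276)<32)
P=C[k][:,:2].astype(np.float32); l=cv2.fitLine(P,cv2.DIST_L2,0,.01,.01).ravel(); print(len(P),np.degrees(np.arctan2(l[1],l[0])))
plan([516,-290,160],None)
```

```text
1166 -50.490147
t 4.62 pos [531.8 277.7 179.8] zaxis yaw 38.2 ydir [ 0.011  0.004 -1.   ] F [2.7 1.7 5.9] T [ 0.05 -0.12 -0.06] w 85.3 j [ 0.35  0.51  1.4   0.    1.22 -0.31]
shift cm now-axes [ 43.64   1.73 -36.35]
```

View pics/wr2.png

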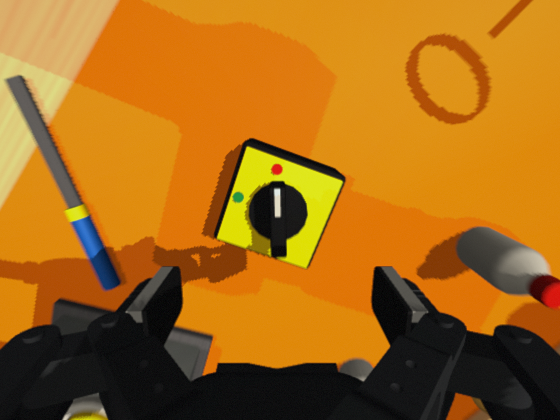

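White line points at the red dot at (277,170); the bar turned 69°, so it is off. Next I'll look at the spindle on the way.

{"op": "step_arm", "data": {
  "commands": [
    [-1,[4.3,-0.6,-3.65],0],
    [-1,[4.3,-0.6,-3.65],0],
    [-1,[4.3,-0.4,-3.65],0],
    [-1,[4.3,-0.4,-3.65],0],
    [-1,[4.3,0,-3.65],0]
  ]
}}

```text
time_s: 5.25
position: [518.2, -7.1, 190.7]
tcp_rot: [0.636, -0.636, 0.308, -0.309]
force: [-0.1, -0.9, 0.2]
gripper_width: 85.6
```

{"op": "step_arm", "data": {
  "commands": [
    [-1,[0,0,0],0],
    [-1,[0,0,0],0],
    [-1,[0,0,0],0],
    [-1,[0,0,0],0],
    [-1,[0,0,0],0]
  ]
}}

```text
time_s: 5.88
position: [518.2, -4.7, 190.3]
tcp_rot: [0.636, -0.636, 0.309, -0.309]
force: [0.1, -0.1, -0.3]
gripper_width: 85.3
```

Run:
```python
from h import *
import pickle
c=capture('wrist'); save(c,'wr3'); pickle.dump(c,open('w3.pkl','wb'))
p=proj(c,[524,-5,96]).astype(int); print(p)
cv2.imwrite('pics/wr3c.png',crop(c,p[0],p[1],50,'',6))
plan([516,-290,200],None)
```

```text
[281 220]
t 5.92 pos [518.2  -4.9 190.2] zaxis yaw 38.2 ydir [-0.  0. -1.] F [ 0.9  0.5 -0.2] T [ 0.01 -0.03  0.05] w 85.4 j [-0.16  0.37  1.61  0.    1.17 -0.82]
shift cm now-axes [ 22.26  -0.98 -17.81]
```

View pics/wr3.png

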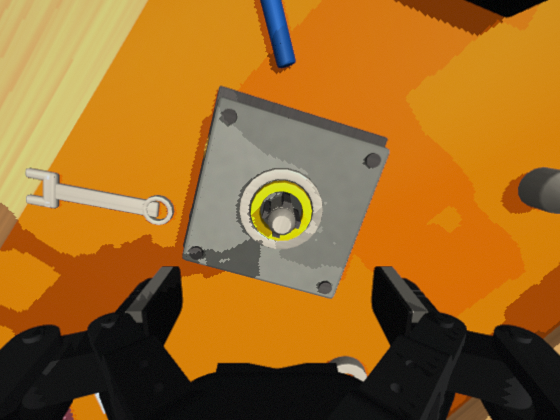

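View pics/wr3c.png

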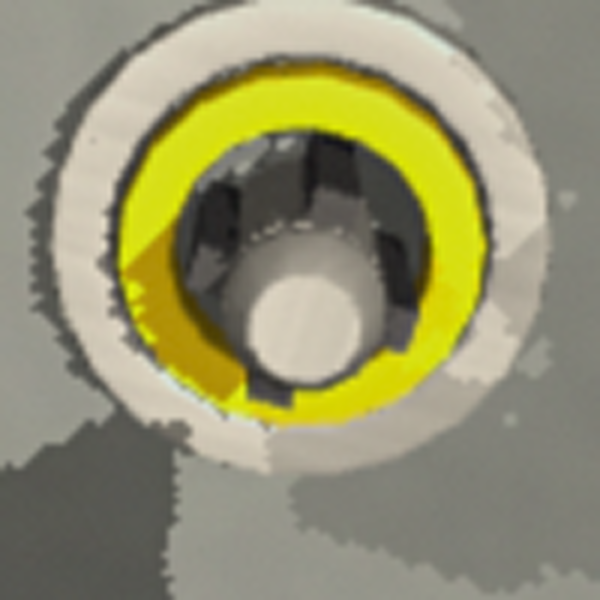

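The four spline ends show in the crop at about (343,208), (400,325), (210,265) and (272,388). I'll measure the axis and spline angle.

Run:
```python
from h import *
import pickle
c=pickle.load(open('w3.pkl','rb')); C=cloud(c)
u0,v0=281-50,220-50
near=(abs(C[...,0]-522)<22)&(abs(C[...,1]+5)<22)
for lo,hi in [(105,112)]:
    k=near&(C[...,2]>lo)&(C[...,2]<hi); P=C[k]; print('nose',len(P),cv2.minEnclosingCircle(P[:,:2].astype(np.float32)),np.median(P[:,2]))
# ring (z~70) and collar
k=(abs(C[...,0]-522)<42)&(abs(C[...,1]+5)<42)&(C[...,2]>68)&(C[...,2]<73)
P=C[k]; print('ring',len(P),cv2.minEnclosingCircle(cv2.convexHull(P[:,:2].astype(np.float32))),np.median(P[:,2]))
hsv=cv2.cvtColor(c['pixels'],cv2.COLOR_RGB2HSV); b=np.zeros(hsv.shape[:2],np.uint8); b[160:270,220:340]=255
m=cv2.inRange(hsv,(22,130,60),(36,255,255))&b
W=np.array([onz(c,*p[0],76)[:2] for p in cv2.convexHull(cv2.findNonZero(m))],np.float32); print('collar',cv2.minEnclosingCircle(W),cv2.fitEllipse(W))
k=near&(C[...,2]>93.5)&(C[...,2]<98.5); P=C[k]
ctr=np.array([522.,-5.])
for it in range(2):
    r=np.linalg.norm(P[:,:2]-ctr,axis=1); Q=P[r>11.5]; print(len(Q),r.max(),np.median(Q[:,2]))
    a=np.arctan2(Q[:,1]-ctr[1],Q[:,0]-ctr[0]); print(np.degrees(np.angle(np.exp(4j*a).mean()))/4, np.sort(np.degrees(a)).round(0)[::8])
ang=np.degrees(a)
for x,y in [(343,208),(400,325),(210,265),(272,388)]:
    p=onz(c,u0+x/6,v0+y/6,96); print(p.round(1))
```

```text
nose 423 ((523.2764282226562, -4.409562110900879), 9.408374786376953) 108.18215022629401
ring 2355 ((522.7552490234375, -4.563063144683838), 35.76392364501953) 70.38219823233767
collar ((522.3040161132812, -3.7774171829223633), 26.370134353637695) ((522.2590942382812, -3.882901191711426), (51.34660720825195, 52.430274963378906), 34.44406509399414)
142 16.069556509345986 96.49812139884806
20.18820109097613 [-175. -167. -160. -152.  -76.  -69.  -61.    6.   14.   19.   25.   30.
   34.   97.  102.  107.  113.  117.]
142 16.069556509345986 96.49812139884806
20.18820109097613 [-175. -167. -160. -152.  -76.  -69.  -61.    6.   14.   19.   25.   30.
   34.   97.  102.  107.  113.  117.]
[519.9   7.9  96. ]
[5.355e+02 3.000e-01 9.600e+01]
[511.2  -8.6  96. ]
[527.9 -16.9  96. ]
```

Spindle axis is about (523,-4.5), splines at about 20°. On to the gear.

{"op": "step_arm", "data": {
  "commands": [
    [-1,[4.45,0,-3.55],0],
    [-1,[4.45,0,-3.55],0],
    [-1,[4.45,0,-3.55],0],
    [-1,[4.45,0.4,-3.55],0],
    [-1,[4.45,1,-3.55],0]
  ]
}}

```text
time_s: 6.55
position: [516.3, -292.0, 176.6]
tcp_rot: [-0.636, 0.636, -0.308, 0.31]
force: [0.3, -0.3, 0.2]
gripper_width: 85.1
```

{"op": "step_arm", "data": {
  "commands": [
    [-1,[0,1,0],0],
    [-1,[0,0,0],0],
    [-1,[0,0,0],0],
    [-1,[0,0,0],0],
    [-1,[0,0,0],0]
  ]
}}

```text
time_s: 7.18
position: [516.5, -289.5, 166.8]
tcp_rot: [-0.636, 0.636, -0.308, 0.309]
force: [-0.3, 0.3, 0.6]
gripper_width: 85.4
```

Run:
```python
from h import *
import pickle
c=capture('wrist'); save(c,'wr4'); pickle.dump(c,open('w4.pkl','wb'))
C=cloud(c)
for lo,hi in [(42,48.5),(9,15)]:
  near=(abs(C[...,0]-516)<48)&(abs(C[...,1]+290)<48)&(C[...,2]>lo)&(C[...,2]<hi)
  P=C[near][:,:2].astype(np.float32); print(len(P),cv2.minAreaRect(P),cv2.minEnclosingCircle(P),np.median(C[near][:,2]))
hsv=cv2.cvtColor(c['pixels'],cv2.COLOR_RGB2HSV)
m=cv2.inRange(hsv,(100,100,30),(125,255,255)); p=proj(c,[516,-290,12]).astype(int); print(p)
b=np.zeros_like(m); cv2.circle(b,tuple(p.tolist()),75,255,-1)
W=np.array([onz(c,*q[0],12)[:2] for q in cv2.convexHull(cv2.findNonZero(m&b))],np.float32); print(cv2.minEnclosingCircle(W))
st()
```

```text
1337 ((514.9722900390625, -290.5904846191406), (40.12065124511719, 40.66578674316406), 51.868717193603516) ((514.68701171875, -290.41302490234375), 27.863859176635742) 45.531629334046045
3327 ((514.9024658203125, -290.20404052734375), (85.56712341308594, 85.16063690185547), 37.21617126464844) ((514.8367919921875, -290.608642578125), 43.13971710205078) 12.538149479596997
[275 197]
((514.6900634765625, -290.16290283203125), 43.001277923583984)
t 7.22 pos [ 516.4 -289.6  166.7] zaxis yaw 38.2 ydir [ 0.001 -0.    -1.   ] F [ 0.   0.5 -0.5] T [ 0.01 -0.02  0.04] w 85.1 j [-0.64  0.52  1.43  0.    1.19 -1.31]
```

View pics/wr4.png

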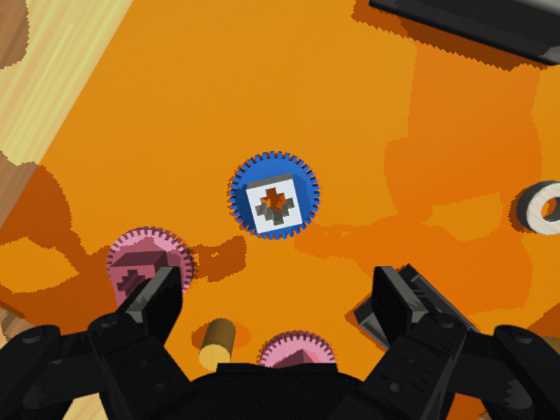

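Gear centre is (515,-290.5) with hub yaw 52°, and the fingers have clear space around it. The pink lookalikes are at (150,260) and (297,350). I'll turn and descend.

Run:
```python
from h import *
plan([514.9,-290.5,60],51.9)
```

```text
t 7.22 pos [ 516.4 -289.6  166.7] zaxis yaw 38.2 ydir [ 0.001 -0.    -1.   ] F [ 0.   0.5 -0.5] T [ 0.01 -0.02  0.04] w 85.1 j [-0.64  0.52  1.43  0.    1.19 -1.31]
shift cm now-axes [-0.03 10.67 -0.17]
turn about tool y: -0.239 rad; shift after turn [-0.07 10.67 -0.16]
```

{"op": "step_arm", "data": {
  "commands": [
    [-1,[0,0,0],-0.12],
    [-1,[0,0,0],-0.119],
    [-1,[-0.07,5,-0.16],0],
    [-1,[0,5,0],0],
    [-1,[0,0,0],0]
  ]
}}

```text
time_s: 7.85
position: [512.4, -289.2, 63.1]
tcp_rot: [0.669, -0.667, 0.234, -0.228]
force: [0.2, 0.1, 0.1]
gripper_width: 85.5
```

Run:
```python
from h import *
plan([514.9,-290.5,14],51.9)
```

```text
t 7.85 pos [ 512.4 -289.2   63.1] zaxis yaw 51.9 ydir [-0.006  0.005 -1.   ] F [0.2 0.1 0.1] T [ 0.01 -0.01 -0.  ] w 85.5 j [-0.64  0.63  1.54  0.    0.97 -1.55]
shift cm now-axes [0.31 4.9  0.05]
turn about tool y: -0.001 rad; shift after turn [0.31 4.9  0.05]
```

{"op": "step_arm", "data": {
  "commands": [
    [-1,[0,2.6,0],0],
    [-1,[0,2.4,0],0],
    [-1,[0,0,0],0],
    [-1,[0,0,0],0],
    [-1,[0,0,0],0]
  ]
}}

```text
time_s: 8.48
position: [515.5, -291.6, 18.1]
tcp_rot: [-0.668, 0.669, -0.23, 0.232]
force: [0.1, 0.0, 0.0]
gripper_width: 85.2
```

Run:
```python
from h import *
plan([514.9,-290.5,14],51.9)
```

```text
t 8.47 pos [ 515.5 -291.6   18.1] zaxis yaw 51.9 ydir [ 0.002 -0.002 -1.   ] F [0.1 0.  0. ] T [-0.01 -0.   -0.  ] w 85.2 j [-0.64  0.7   1.57  0.    0.87 -1.55]
shift cm now-axes [-0.11  0.41  0.05]
turn about tool y: -0.001 rad; shift after turn [-0.11  0.41  0.05]
```

{"op": "step_arm", "data": {
  "commands": [
    [-1,[-0.1,0.4,0.05],0],
    [-1,[0,0,0],0],
    [1,[0,0,0],0],
    [1,[0,0,0],0],
    [1,[0,0,0],0]
  ]
}}

```text
time_s: 9.1
position: [514.3, -290.1, 12.6]
tcp_rot: [-0.668, 0.668, -0.231, 0.231]
force: [0.0, -0.2, -2.4]
gripper_width: 39.3
```

{"op": "step_arm", "data": {
  "commands": [
    [1,[0,0,0],0],
    [1,[0,-2,0],0],
    [1,[0,-4,0],0],
    [1,[0,-5,0],0],
    [1,[0,-5,0],0]
  ]
}}

```text
time_s: 9.72
position: [513.5, -289.5, 173.0]
tcp_rot: [0.669, -0.668, 0.232, -0.23]
force: [0.2, -0.9, -3.5]
gripper_width: 39.4
```

Run:
```python
from h import *
c=capture('wrist'); save(c,'wr5')
plan([522.9,-4.5,180],20)
```

```text
t 9.78 pos [ 516.3 -291.4  180.6] zaxis yaw 51.9 ydir [ 0.008 -0.006 -1.   ] F [ 2.7 -1.7  2.9] T [-0.13 -0.19  0.01] w 39.2 j [-0.64  0.5   1.42  0.    1.21 -1.55]
shift cm now-axes [-17.2   -0.1   22.98]
turn about tool y: 0.556 rad; shift after turn [-26.74  -0.1   10.44]
```

View pics/wr5.png

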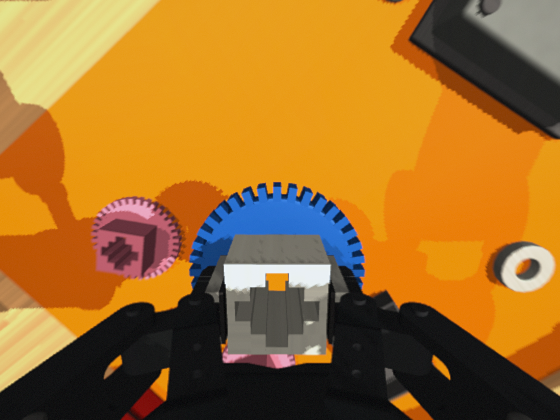

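The gear is held squarely by the hub (width 39 mm). I'll turn to 20° and carry it above the spindle.

{"op": "step_arm", "data": {
  "commands": [
    [1,[0,0,0],0.185],
    [1,[0,0,0],0.185],
    [1,[0,0,0],0.186],
    [1,[-4.5,-0.2,1.76],0],
    [1,[-5.3,-0.2,2.07],0]
  ]
}}

```text
time_s: 10.4
position: [516.0, -184.1, 175.2]
tcp_rot: [0.579, -0.579, 0.407, -0.406]
force: [0.8, 0.6, -2.0]
gripper_width: 39.2
```

{"op": "step_arm", "data": {
  "commands": [
    [1,[-5.3,0,2.07],0],
    [1,[-5.3,0,2.07],0],
    [1,[-4.5,0,1.76],0],
    [1,[0,0,0],0],
    [1,[0,0,0],0]
  ]
}}

```text
time_s: 11.02
position: [520.2, -22.9, 175.9]
tcp_rot: [-0.579, 0.58, -0.406, 0.405]
force: [0.0, 0.1, -2.9]
gripper_width: 38.9
```

Run:
```python
from h import *
import pickle
o,R=st()
c=capture('wrist'); save(c,'wr6'); pickle.dump((c,o['position'],R),open('w6.pkl','wb'))
C=cloud(c); L=(C-o['position'])@R   # tool coords
k=(abs(L[...,0])<45)&(abs(L[...,2])<45)&(L[...,1]<-27)&(L[...,1]>-37)
cols=c['pixels'].astype(int); bright=(cols.min(-1)>110)
print('hub top median y',np.median(L[k&bright][:,1]))
P=L[k&bright]; print(len(P),P[:,[0,2]].min(0),P[:,[0,2]].max(0))
hsv=cv2.cvtColor(c['pixels'],cv2.COLOR_RGB2HSV); m=cv2.inRange(hsv,(100,120,40),(125,255,255))>0
g=m&(abs(L[...,0])<60)&(abs(L[...,2])<60)&(L[...,1]<8)&(L[...,1]>-6); P=L[g][:,[0,2]].astype(np.float32); print('disc',len(P),cv2.minEnclosingCircle(P),np.median(L[g][:,1]),P.min(0),P.max(0))
plan([522.9,-4.5,180],20)
```

```text
t 11.03 pos [520.2 -22.9 175.9] zaxis yaw 20.0 ydir [-0.001 -0.    -1.   ] F [ 0.   0.1 -2.9] T [ 0.    0.03 -0.02] w 38.9 j [-0.19  0.39  1.62 -0.    1.14 -0.54]
hub top median y -32.98361593026259
4606 [-19.9829583  -20.11817651] [21.6791134  20.64629671]
disc 7815 ((-0.45231422781944275, 0.2546769380569458), 42.89454650878906) 0.015422629368746214 [-42.367207 -42.320858] [ 9.036692 43.10666 ]
t 11.07 pos [520.3 -23.5 175.9] zaxis yaw 20.0 ydir [-0.001 -0.    -1.   ] F [-0.3 -1.  -2.8] T [-0.02  0.   -0.  ] w 39.2 j [-0.19  0.39  1.62 -0.    1.14 -0.54]
shift cm now-axes [-1.69 -0.41  0.9 ]
turn about tool y: -0.001 rad; shift after turn [-1.69 -0.41  0.9 ]
```

View pics/wr6.png

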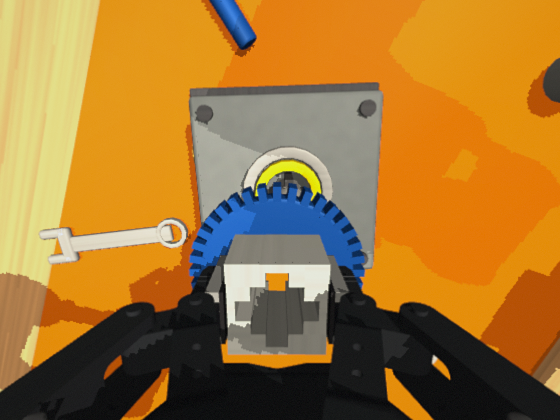

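Gear centre sits 0.6 mm along tool x from the TCP, with its underside about 12 mm below it. I'll centre it over the spindle and descend to just above the nose.

{"op": "step_arm", "data": {
  "commands": [
    [1,[-1.77,0,0.89],0],
    [1,[0,2.5,0],0],
    [1,[0,1.9,0],0],
    [1,[0,0,0],0],
    [1,[0,0,0],0]
  ]
}}

```text
time_s: 11.7
position: [523.2, -3.9, 132.9]
tcp_rot: [0.579, -0.579, 0.406, -0.406]
force: [-0.6, 0.5, -2.7]
gripper_width: 39.2
```

Run:
```python
from h import *
plan([522.5,-3.8,122],20)
c=capture('scene'); p=proj(c,[522,-4,110]).astype(int); cv2.imwrite('pics/s7.png',crop(c,p[0],p[1],45,'',6));
```

```text
t 11.7 pos [523.2  -3.9 132.9] zaxis yaw 19.9 ydir [ 0.001 -0.    -1.   ] F [-0.6  0.5 -2.7] T [-0.01  0.01  0.01] w 39.2 j [-0.15  0.44  1.67  0.    1.03 -0.5 ]
shift cm now-axes [-0.04  1.09 -0.06]
turn about tool y: -0.001 rad; shift after turn [-0.04  1.09 -0.06]
```

View pics/s7.png

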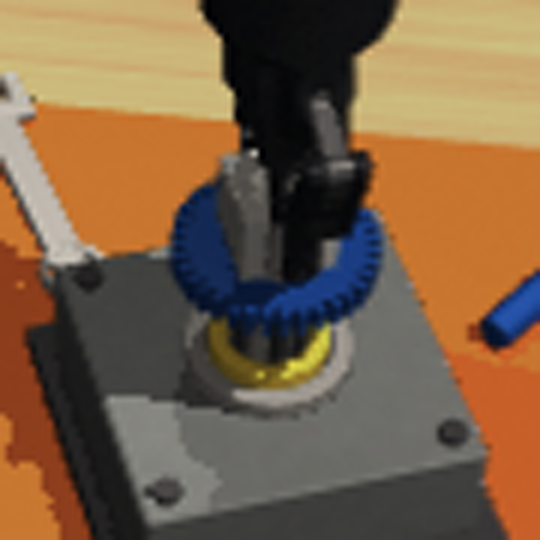

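The gear is poised over the spindle. I'll lower it over the nose.

{"op": "step_arm", "data": {
  "commands": [
    [1,[-0.04,0.7,-0.06],0],
    [1,[0,0.5,0],0],
    [1,[0,0.5,0],0],
    [1,[0,0.4,0],0],
    [1,[0,0,0],0]
  ]
}}

```text
time_s: 12.38
position: [521.9, -2.9, 110.9]
tcp_rot: [-0.579, 0.579, -0.406, 0.405]
force: [0.1, -0.1, -2.7]
gripper_width: 39.3
```

Run:
```python
from h import *
st()
```

```text
t 12.38 pos [521.9  -2.9 110.9] zaxis yaw 20.0 ydir [-0.  0. -1.] F [ 0.1 -0.1 -2.7] T [-0.05 -0.04 -0.03] w 39.3 j [-0.15  0.47  1.7  -0.    0.98 -0.5 ]
```

{"op": "step_arm", "data": {
  "commands": [
    [1,[0.08,0.2,0.02],0],
    [1,[0,0.3,0],0],
    [1,[0,0.3,0],0],
    [1,[0,0,0],0],
    [1,[0,0,0],0]
  ]
}}

```text
time_s: 13.0
position: [522.5, -3.5, 103.3]
tcp_rot: [0.579, -0.579, 0.406, -0.406]
force: [-0.6, -0.4, -2.7]
gripper_width: 39.3
```

Run:
```python
from h import *
st()
```

```text
t 13.0 pos [522.5  -3.5 103.3] zaxis yaw 20.0 ydir [ 0.  0. -1.] F [-0.6 -0.4 -2.7] T [ 0.02 -0.03 -0.03] w 39.3 j [-0.15  0.48  1.7   0.    0.96 -0.5 ]
```

It is below the spline ends with no contact force, so it has meshed. I'll push down.

{"op": "step_arm", "data": {
  "commands": [
    [1,[0,0.5,0],0],
    [1,[0,0.5,0],0],
    [1,[0,0.3,0],0],
    [1,[0,0,0],0],
    [1,[0,0,0],0]
  ]
}}

```text
time_s: 13.62
position: [522.5, -3.6, 90.4]
tcp_rot: [0.579, -0.579, 0.406, -0.406]
force: [-0.8, 0.6, -2.9]
gripper_width: 39.3
```

Run:
```python
from h import *
st()
```

```text
t 13.62 pos [522.5  -3.6  90.4] zaxis yaw 20.0 ydir [ 0.  0. -1.] F [-0.8  0.6 -2.9] T [ 0.04 -0.   -0.11] w 39.3 j [-0.15  0.5   1.72  0.    0.93 -0.5 ]
```

{"op": "step_arm", "data": {
  "commands": [
    [1,[0,0.3,0],0],
    [1,[0,0.3,0],0],
    [1,[0,0.15,0],0],
    [1,[0,0,0],0],
    [1,[0,0,0],0]
  ]
}}

```text
time_s: 14.25
position: [522.8, -3.6, 83.1]
tcp_rot: [0.579, -0.579, 0.405, -0.406]
force: [0.1, 1.4, 4.9]
gripper_width: 39.2
```

Run:
```python
from h import *
st()
```

```text
t 14.25 pos [522.8  -3.6  83.1] zaxis yaw 20.0 ydir [ 0.001 -0.    -1.   ] F [0.1 1.4 4.9] T [ 0.04  0.02 -0.01] w 39.2 j [-0.15  0.51  1.72  0.    0.91 -0.5 ]
```

Fz has risen by 7.6 N, matching the spring near the end of its travel. I'll press on until the ring takes the load.

{"op": "step_arm", "data": {
  "commands": [
    [1,[0,0.1,0],0],
    [1,[0,0.1,0],0],
    [1,[0,0,0],0],
    [1,[0,0,0],0],
    [1,[0,0,0],0]
  ]
}}

```text
time_s: 14.88
position: [522.9, -3.6, 82.4]
tcp_rot: [0.579, -0.579, 0.405, -0.406]
force: [-3.2, 0.5, 17.5]
gripper_width: 39.3
```

Run:
```python
from h import *
st()
```

```text
t 14.88 pos [522.9  -3.6  82.4] zaxis yaw 20.0 ydir [ 0.002 -0.    -1.   ] F [-3.2  0.5 17.5] T [ 0.03  0.94 -0.  ] w 39.3 j [-0.15  0.51  1.73 -0.    0.91 -0.5 ]
```

The push is about 20 N with travel stopped at TCP z 82.4, so the gear is on the ring. I'll check by camera.

Run:
```python
from h import *
c=capture('scene'); a=proj(c,[522,-4,90]).astype(int); b=proj(c,[528,276,75]).astype(int)
cv2.imwrite('pics/s8.png',np.hstack([crop(c,a[0],a[1],45,'',4.4),crop(c,b[0],b[1],45,'',4.4)]))
C=cloud(c); hsv=cv2.cvtColor(c['pixels'],cv2.COLOR_RGB2HSV); m=cv2.inRange(hsv,(100,120,40),(125,255,255))>0
k=m&(np.hypot(C[...,0]-522.6,C[...,1]+4.2)<40)&(C[...,2]>70)&(C[...,2]<90); print('disc top z',np.percentile(C[k][:,2],[50,90]))
w=capture('wrist'); o=get_obs();R=Rt(o); Cw=cloud(w); h2=cv2.cvtColor(w['pixels'],cv2.COLOR_RGB2HSV); m=cv2.inRange(h2,(100,120,40),(125,255,255))>0
k=m&(np.hypot(Cw[...,0]-522.6,Cw[...,1]+4.2)<42); print('wrist disc top z',np.median(Cw[k][:,2])); st()
```

```text
disc top z [82.43272376 84.61172919]
wrist disc top z 82.45851750191646
t 14.97 pos [522.9  -3.6  82.4] zaxis yaw 20.0 ydir [ 0.002 -0.    -1.   ] F [-3.7  0.8 17.8] T [ 0.04  0.89 -0.  ] w 39.2 j [-0.15  0.51  1.73 -0.    0.91 -0.5 ]
```

View pics/s8.png

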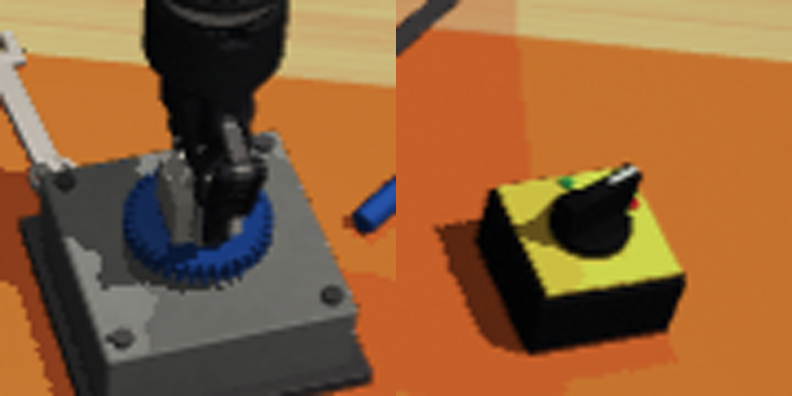

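The gear lies flat on the ring with its disc top at z 82.4 (82 expected). The knob points at red. I'm handing in.

Run:
```python
from h import *
print(sign_off())
```

```text
the job is handed in; nothing more can be done
None
```

I turned the isolator off, then gripped the blue gear by its hub and meshed it on the spindle. I pushed it down onto the steel ring and handed the job in still holding it there, at 15 s of the 61 s allowed.

My last checks agreed with each other:
- **Isolator:** the knob bar turned 69° in the wrist view, and the white line still points at the red dot in the last picture.
- **Gear height:** the disc top is at z 82.4 mm in both the scene and wrist views, against 82 mm expected when home.
- **Push:** about 20 N net, with travel stopped, which is more than the 8 N spring.
- **Grip:** the opening is 39 mm on the 40 mm hub.

No bystander was touched as far as I could tell. I did not measure each one again at the end, and the hand-in reports no verdict.

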